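Move the snap cover of a battery case to the loaded bay

ROBOT

A 7-joint arm with a two-finger parallel gripper is mounted at the origin on the work surface; the furniture and walls round the work are solid. World frame = base frame: x ahead of the robot, y to its left, z up, the work surface at z = 0. Lengths are in m, angles in rad, forces in N, time in s.
With the tool pointing down it reaches from about 0.4 to 0.9 m from the base axis. Payload 5.6 kg.
Tool frame: the origin (TCP) lies midway between the tips of the shut fingers; the grasp point (between the pads) lies 19 mm behind it (env.tcp_to_grasp is the distance from the TCP to the grasp point, in m); z points along the fingers, y is the line along which they close (so a half turn about z gives the same grasp; the last joint's range is limited). The gripper opens to 92 mm and grips with 3 to 60 N. Pads are 20 mm wide; open, the fingers measure 128 mm over their backs; the gripper's body (75 mm by 189 mm) begins 69 mm behind the grasp point.
Start: joints at [-1.165, 0.468, -0.012, 1.603, 0.006, 1.071, -0.056], TCP at [0.282, 0.586, 0.183] pointing down, gripper open.
Joint ranges: [-2.53, 2.53], [-0.31, 2.02], [-1.57, 1.55], [0.28, 2.44], [-1.29, 4.43], [0.15, 1.84], [-2.92, 2.92]. Speed limits (rad/s): [2.57, 2.57, 3.14, 3.14, 3.14, 3.14, 3.14].

INTERFACE

Orientations are given as a 3x3 rotation matrix whose columns are the frame's x, y, z axes.
In Python, from workcell import env gives the robot as it stands. The module is installed in compiled form; this text tells all that it offers. Calls block until the motion is done:
- env.goto(position, orientation): joint-space move of the TCP to a pose.
- env.servo_line(position, rate=0.15, rot=None, force_limit=None): straight line of the TCP; rot=None keeps the orientation; rate is the mean speed in m/s. With force_limit (N) it stops when the force on the tool has changed by that much, and returns True; else False.
- env.movej(angles): joint-space move.
- env.set_gripper(opening, effort=None): opening from 0.0 (shut) to 1.0 (fully open); effort is the grip in N (None keeps the last); returns when the fingers have stopped.
- env.wait(seconds).
- env.ik(position, orientation): joint angles nearest the present ones, or None.
- env.observe(): the state.
- env.capture(name): name is "scene" or "side" or "wrist"; returns the picture (420x560x3 uint8, blue, green, red); there is no depth.
- env.get_calibration(name): a dict with "camera_matrix" (3x3 intrinsics, pixels), "k1" (the pictures are not rectified: a ray, as slopes to the right and down, at radius r is drawn at 1 + k1 r^2 times it, then the intrinsics apply), "world_from_camera" (4x4, takes a point from camera to world coordinates); the wrist camera has in their place "T_tool_cam" (4x4, takes a point from camera to tool coordinates, whose origin is the TCP and whose axes are the flange's). Camera axes: x right, y down, z forward; pixel columns grow to the right and rows downward; lengths in m; the calibration is good to about 2 mm. A picture is of the moment at which its call begins: read the wrist's pose just before it. get_calibration takes no time and is no camera call.
A pose or a line that the arm cannot do raises env.PlanningError and nothing moves.
- env.finish_job(): hands the job in; it is judged then, once.
The state is a dict: "t": time; "joint_positions": joint angles; "dq": joint speeds; "joint_efforts": joint torques, N m; "ee_pos": TCP position; "tcp_rot": TCP orientation; "ft_force": force on the tool from outside, world axes, zero at the start; "torque": the same for the moment, N m; "opening": opening from 0.0 (shut) to 1.0 (fully open); "grasp_force": force on a finger pad.
Only numpy, scipy, OpenCV 4.12 (cv2) and the standard library are available. Lean on these libraries where they do the work, as an engineer would, in place of code of your own. Each camera call takes 0.05 s, during which the arm holds its last target. There are 200 camera calls.

TASK

The cells have been moved to the other bay of the battery case, so its snap cover is on the wrong bay. Squeeze the cover's two side tabs together, without crushing them, to free it, lift it off and fit it to the bay that holds the cells, fully home and flush with both hooks caught, then let go. The frame of that bay is not exactly where it is measured, so feel for its mouth and never force the cover; leave the other things where they are.

Things in the scene. Friction and masses are not known exactly. Their poses are not given: they have to be found in the camera images.
- case: Grey two-bay battery case, 218 (x) x 80 (y) x 36 mm, fixed to the bench; four feet reach y = +-52 mm, 4 mm high. Origin: centre of its underside; x along its length, z up. On top lie two aluminium frames, flat, 6 mm thick, top faces 36 mm above the bench, each with a mouth 62 (x) x 44 (y) mm. Below the frame the bay is 64 mm wide in y, so the mouth's long rims are lips to hook under.
- bay_from (a point): Centre of the mouth of the bay that the cover closes at the start, at the frame's top face, 53 mm from the case's centre on its -x side. Axes as the case. This frame is where it is measured.
- bay_to (a point): Nominal centre of the mouth of the loaded bay (two cells lie in it, well below the cover), at the frame's top face, 53 mm from the case's centre on its +x side. Axes as the case. Its frame is screwed down through slots: the true mouth is up to 12 mm off this point either way along the case's x (y and height are true; it does not give when pushed).
- cover: Black plastic snap cover, 76 (x) x 57 (y, over the tabs) mm, about 90 g. Origin: centre of its seating face, which lies on the frame's top face when home; z up; axes as the case at the start; fits either way round. Plate 76 x 40 mm, top 8 mm above the origin, a spring tab at each y side. Breaks if pushed or pulled against the case with over 50 N; it needs under 10 N.
- cover_plug (a point): Point on the cover's axis 8 mm below its origin, level with the undersides of its two locating blocks. These are 59 mm long over their outer ends (x) and 32 mm wide (y) and enter the mouth with 1.5 mm play at each end; the blocks on the rim of a missed mouth hold the cover 8 mm too high.
- cover_hooks (a point): Point on the cover's axis 11 mm below its origin, level with the hooks' undersides. Under each tab a leg ends in a square hook, 4 mm high, 24 mm wide (x), that reaches 2.5 mm outward under the lip. The hooks must be held in to come out of a mouth and also to go in: they do not cam in when pushed down.
- tab_l (a joint): Travel (m) of the tab at the cover's +y side: 0 sprung out, stop at 0.005 fully pressed. Its upright ear is 30 mm wide (x), outer face at y = 28.5 mm, 1 to 20 mm above the cover's origin. The hook passes the lip from 0.003 (0.004 if off-centre). Spring 5 N at 0, 14 N at the stop: 20 to 30 N on the ears holds both at the stop (47 mm over the ears) and carries the cover. Over 50 N cracks a tab.
- tab_r (a joint): The same for the tab at the cover's -y side (ear's outer face at y = -28.5 mm).
- jar_paste: Jar, 62 mm in diameter, 62 mm high, standing on the bench; origin at the centre of its underside. Bystander.
- spool0: Thread spool, 33 mm in diameter, 40 mm high, standing on the bench; origin at the centre of its underside. Bystander.
- pumice_block: Grey pumice block, 31 x 68 x 24 mm, lying on the bench; origin at the centre of its underside. Bystander.

How it is judged:
On the way:
1. both tabs squeezed in and the cover lifted clear of its bay (value of joint each of tab_l, tab_r above 0.0025 m and z of cover in the frame of bay_from above 0.02 m), for 0.2 s.
At the end, for the whole second after the job is handed in: The cover lies home on the loaded bay: within 14.5 mm of the nominal bay centre along the case and 3 mm across it, flush with the frame within 1.5 mm and 0.04 rad, in line with the case within 0.1 rad, both tabs sprung out to within 1 mm (hooks caught), at rest (x of cover in the frame of bay_to between -0.0145 and 0.0145 m and y of cover in the frame of bay_to between -0.003 and 0.003 m and z of cover in the frame of bay_to between -0.0015 and 0.0015 m and angle between cover's own z axis and vertical below 0.04 rad and angle between the x axis of cover and the x axis of case, either way round below 0.1 rad and value of joint each of tab_l, tab_r below 0.001 m and linear speed of cover below 0.01 m/s); the robot touches nothing.
It fails at once if a tab is squeezed with more than 50 N (contact force between the fingers and tab_l above 50 N or contact force between the fingers and tab_r above 50 N).
It fails at once if the cover is pushed or pulled against the case with more than 50 N (contact force between cover and case above 50 N).
It fails at once if a bystander is moved more than 15 mm (distance of any of jar_paste, spool0, pumice_block from where it was at the start of the episode above 0.015 m).
It also fails if it takes over 58 s, if anything falls off the work surface, if the arm or the gripper's body presses on something with over 40 N, if the wrist force passes 120 N, or if a joint passes its speed limit or range.

## Working session

There is one attempt and no reset: what is moved stays moved. The work goes in short steps, each a Python script; the robot and the scene stay as the last script left them, time stands still between calls to the robot, and variables do not carry over. Pictures are saved under pics/ and viewed, at most 10 in all, crops included, and the job is handed in when it is done.

```bash
mkdir -p pics; python3 - <<'E'
from workcell import env
import cv2,numpy as np
o=env.observe();print(o['t'],o['ee_pos'],o['tcp_rot'],o['opening'],env.tcp_to_grasp)
for n in("scene","side"):
    cv2.imwrite(f"pics/{n}0.png",env.capture(n));c=env.get_calibration(n);print(n,c)
print(env.get_calibration("wrist"))
E
```

```text
0.0 [0.28182586 0.58504786 0.1824577 ] [[-9.00938931e-01  4.33945469e-01 -6.10452197e-04]
 [ 4.33945877e-01  9.00937551e-01 -1.58292001e-03]
 [-1.36921661e-04 -1.69101748e-03 -9.99998561e-01]] 1.0000615395122257 0.0187
scene {'camera_matrix': array([[467.53706538,   0.        , 273.48281285],
       [  0.        , 467.53706538, 212.89934272],
       [  0.        ,   0.        ,   1.        ]]), 'k1': -0.07985273275291299, 'world_from_camera': array([[ 0.50165382, -0.57472558,  0.64655545, -0.00847532],
       [-0.86496635, -0.34472766,  0.36468623, -0.34627225],
       [ 0.01329104, -0.74219495, -0.67005224,  0.60133563],
       [ 0.        ,  0.        ,  0.        ,  1.        ]])}
side {'camera_matrix': array([[496.73148859,   0.        , 271.89342876],
       [  0.        , 496.73148859, 200.09024629],
       [  0.        ,   0.        ,   1.        ]]), 'k1': -0.16615791121547374, 'world_from_camera': array([[-0.98379201, -0.08581119,  0.1574475 ,  0.4164121 ],
       [-0.17708167,  0.32683915, -0.92834167,  0.74267   ],
       [ 0.0282021 , -0.94117619, -0.33673733,  0.36380443],
       [ 0.        ,  0.        ,  0.        ,  1.        ]])}
{'camera_matrix': array([[377.75588858,   0.        , 277.59841018],
       [  0.        , 377.75588858, 215.72128908],
       [  0.        ,   0.        ,   1.        ]]), 'k1': -0.014607689330874314, 'T_tool_cam': array([[ 6.46340148e-04, -9.63581941e-01, -2.67412463e-01,
         7.61772688e-02],
       [ 9.99999788e-01,  6.03217893e-04,  2.43407291e-04,
        -9.89528844e-04],
       [-7.32348866e-05, -2.67412564e-01,  9.63582127e-01,
        -2.00760585e-01],
       [ 0.00000000e+00,  0.00000000e+00,  0.00000000e+00,
         1.00000000e+00]])}
```

View pics/scene0.png

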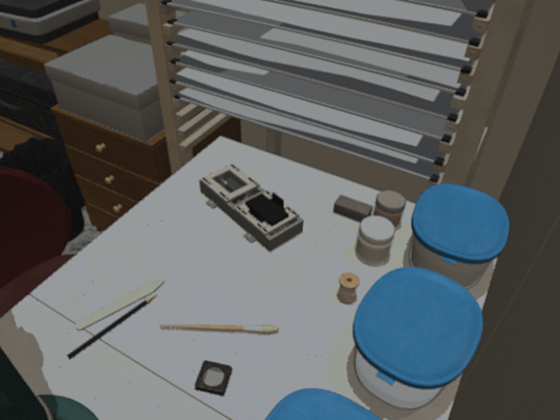

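View pics/side0.png

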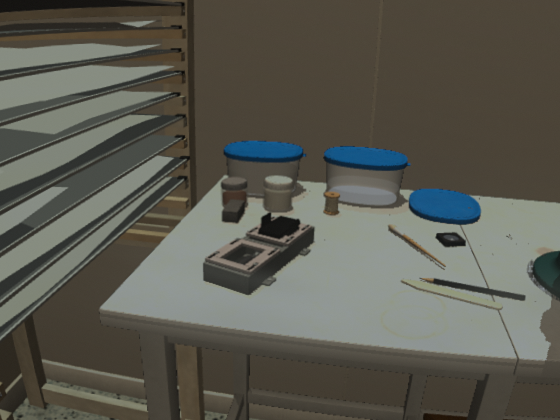

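The scene view shows the case with its open, loaded bay at about (232,182) and the covered bay at about (268,208). The side view shows the open bay at (243,256) and the cover at (281,228). I'll enlarge both.

```bash
python3 - <<'E'
import cv2,numpy as np
for n,(x,y) in dict(scene=(190,155),side=(200,200)).items():
    c=cv2.imread(f"pics/{n}0.png")[y:y+96,x:x+128]
    c=(255*(c/255.)**.55).astype(np.uint8)
    c=cv2.resize(c,None,fx=6.25,fy=6.25,interpolation=cv2.INTER_CUBIC)
    for i in range(0,128,10): cv2.putText(c,str(x+i),(int((i+.5)*6.25)-8,8),0,.3,(0,255,0));cv2.line(c,(int((i+.5)*6.25),10),(int((i+.5)*6.25),16),(0,255,0))
    for i in range(0,96,10): cv2.putText(c,str(y+i),(0,int((i+.5)*6.25)+3),0,.3,(0,255,0));cv2.line(c,(20,int((i+.5)*6.25)),(28,int((i+.5)*6.25)),(0,255,0))
    cv2.imwrite(f"pics/{n}0c.png",c)
E
```

```text
(no output)
```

View pics/scene0c.png

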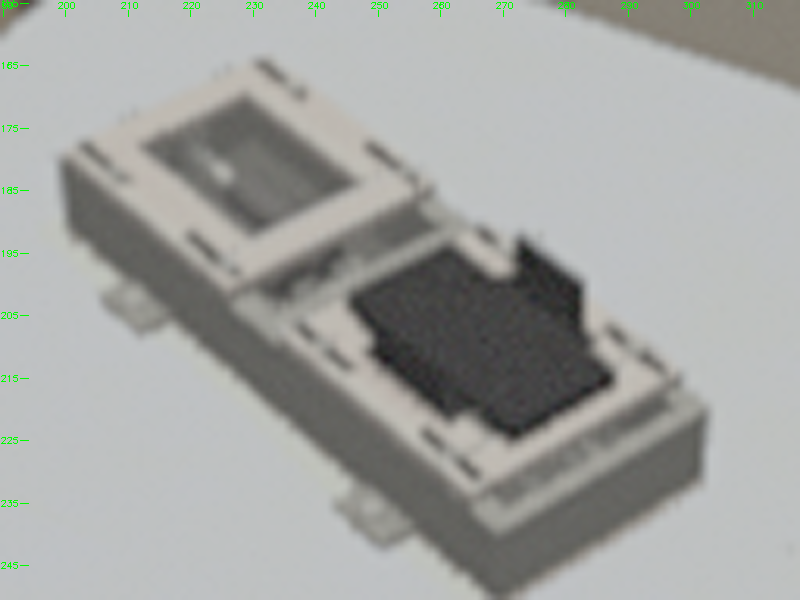

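View pics/side0c.png

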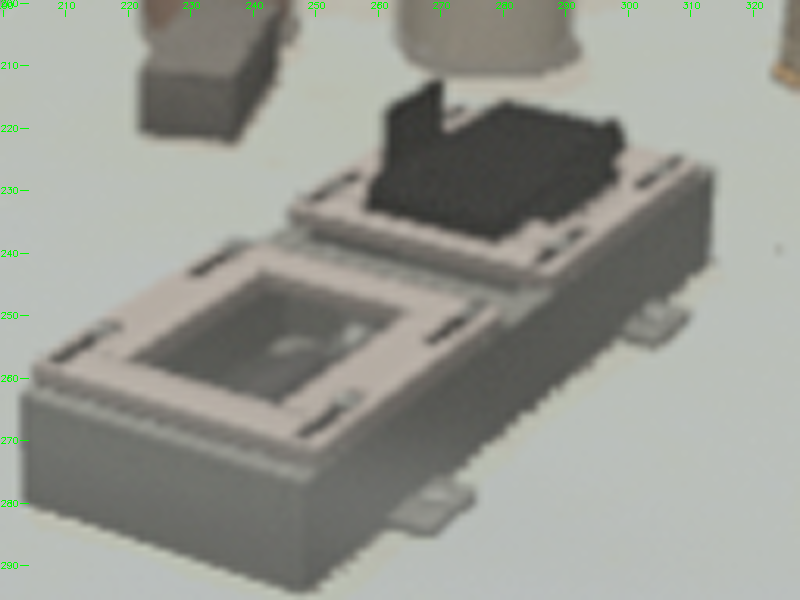

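Both crops show case bottom corners, cover plate corners and mouth corners clearly. In the scene crop the case's bottom corner is at about (269.5,250.2); in the side crop it is at about (247.8,294.2). The open frame looks shifted. I'll fit the case pose from both views.

```bash
cat >h.py <<'E'
import numpy as np,cv2
from workcell import env
def proj(P,cal,Twc=None):
    T=np.linalg.inv(cal['world_from_camera'] if Twc is None else Twc)
    p=np.asarray(P)@T[:3,:3].T+T[:3,3]; s=p[:,:2]/p[:,2:]
    s=s*(1+cal['k1']*(s**2).sum(1,keepdims=True)); K=cal['camera_matrix']
    return s*K[0,0]+K[:2,2]
def case2w(P,x,y,a):
    P=np.asarray(P,float);c,s=np.cos(a),np.sin(a)
    return np.c_[x+c*P[:,0]-s*P[:,1],y+s*P[:,0]+c*P[:,1],P[:,2]]
E
cat >fit.py <<'E'
from h import *
from scipy.optimize import least_squares
B=.109
cov=lambda sx,sy:(-.053+sx*.038,sy*.02,.044)
D={'scene':((190,155),[((-B,.04,0),500,598),((-B,-.04,0),702,480),((B,.04,0),70,235),(cov(-1,-1),613,378),(cov(-1,1),513,440),(cov(1,1),350,300),(cov(1,-1),450,245)],
 [(1,-1,245,97),(1,1,140,147),(-1,1,255,235),(-1,-1,362,185)]),
 'side':((200,200),[((B,.04,0),302,592),((B,-.04,0),22,503),((-B,.04,0),712,265),(cov(1,1),497,240),(cov(1,-1),367,208),(cov(-1,-1),505,100)],
 [(-1,-1,265,272),(-1,1,405,315),(1,1,275,402),(1,-1,130,357)])}
def f(p,names):
    r=[]
    for n in names:
        o,A,M=D[n];cal=env.get_calibration(n)
        P=[a[0] for a in A]+[(.053+p[3]+m[0]*.031,m[1]*.022,.036) for m in M]
        U=np.array([a[1:] for a in A]+[m[2:] for m in M])/6.25-.5+np.array(o)
        r.append((proj(case2w(P,*p[:3]),cal)-U).ravel())
    return np.concatenate(r)
for names in(['scene'],['side'],['scene','side']):
    best=min((least_squares(f,[.45,.15,a,0],args=(names,),loss='soft_l1') for a in np.arange(-3,3.2,.7)),key=lambda s:s.cost)
    print(names,best.x.round(4),best.cost); print(f(best.x,names).round(1))
E
python3 fit.py
```

```text
['scene'] [0.5521 0.0242 1.2255 0.0082] 6.389193541920026
[-0.4  2.6  0.8  1.2 -0.5 -0.6  1.3 -0.7 -0.  -0.8 -0.7 -0.5  0.4 -0.6
  0.4 -0.6 -0.9 -0.1 -0.7  1.4  0.6  0.2]
['side'] [0.5496 0.0268 1.2256 0.0075] 8.61801626504188
[-0.1  1.  -0.4  0.2  0.5  0.1  0.1 -3.4 -0.4 -3.7  0.  -0.5  0.  -0.4
  1.6 -0.6  0.4  0.9 -1.4  0.6]Traceback (most recent call last):
  File "fit.py", line 18, in <module>
    best=min((least_squares(f,[.45,.15,a,0],args=(names,),loss='soft_l1') for a in np.arange(-3,3.2,.7)),key=lambda s:s.cost)
  File "fit.py", line 18, in <genexpr>
    best=min((least_squares(f,[.45,.15,a,0],args=(names,),loss='soft_l1') for a in np.arange(-3,3.2,.7)),key=lambda s:s.cost)
              ~~~~~~~~~~~~~^^^^^^^^^^^^^^^^^^^^^^^^^^^^^^^^^^^^^^^^^^^^^^
    return func(*args, **kwargs)
    result = trf(vector_fun.fun, vector_fun.jac, x0, f0, J0, lb, ub, ftol, xtol,
                 gtol, max_nfev, x_scale, loss_function, tr_solver,
                 tr_options.copy(), verbose, callback=callback_wrapped)
    return trf_no_bounds(
        fun, jac, x0, f0, J0, ftol, xtol, gtol, max_n
[... 605 characters left out ...]
       use_one_sided, method,
                             ^^^^^^^^^^^^^^^^^^^^^^
                             mf)
                             ^^^
    df = [f_eval - f0 for f_eval in f_evals]
                                    ^^^^^^^
    f = np.atleast_1d(self.fun(x, *self.args, **self.kwargs))
                      ~~~~~~~~^^^^^^^^^^^^^^^^^^^^^^^^^^^^^^
    return np.atleast_1d(self.fun(x))
                         ~~~~~~~~^^^
    return self.f(x, *self.args, **self.kwargs)
           ~~~~~~^^^^^^^^^^^^^^^^^^^^^^^^^^^^^^
  File "fit.py", line 12, in f
    o,A,M=D[n];cal=env.get_calibration(n)
                   ~~~~~~~~~~~~~~~~~~~^^^
ValueError: time passes only in moves, steps and waits
```

Both cameras agree: the case is at about (0.551, 0.0255) with yaw 1.2256, and the open mouth sits about +8 mm from nominal. Next I'll hover over the case and refine with the wrist camera.

```bash
cat >>h.py <<'E'
X,Y,A=.551,.0255,1.2256
def R(sg,a):  # tool y = sg*case y, z down
    y=sg*np.array([-np.sin(a),np.cos(a),0]);z=np.array([0,0,-1.]);return np.c_[np.cross(y,z),y,z]
def W(px,py,z): return case2w([(px,py,z)],X,Y,A)[0]
E
python3 - <<'E'
from h import *
cal=env.get_calibration('scene');T=cal['world_from_camera'];K=cal['camera_matrix']
for n,u,v,z in[('jar',375,257,0),('jartop',377,226,.062),('pum',352,209,.024),('spool',348,298,0),('jar2',389,222,0)]:
    s=(np.array([u,v])-K[:2,2])/K[0,0];s=s*(1-cal['k1']*(s@s));d=T[:3,:3]@np.r_[s,1];P=T[:3,3]+d*(z-T[2,3])/d[2]
    c,q=np.cos(A),np.sin(A);e=P[:2]-[X,Y];print(n,P.round(3),'case',(c*e[0]+q*e[1]).round(3),(-q*e[0]+c*e[1]).round(3))
for sg in(1,-1):
    for px in(-.053,.0,.061):
        q=env.ik(W(px,0,.04),R(sg,A));print(sg,px,None if q is None else np.round(q,2))
E
```

```text
jar [ 0.564 -0.229  0.   ] case -0.236 -0.098
jartop [ 0.573 -0.219  0.062] case -0.222 -0.103
pum [ 0.634 -0.153  0.024] case -0.14 -0.138
spool [ 0.457 -0.224  0.   ] case -0.267 0.004
jar2 [ 0.662 -0.22   0.   ] case -0.193 -0.188
1 -0.053 [ 0.02  0.47 -0.05  1.99  0.04  0.68  2.75]
1 0.0 [-0.02  0.5  -0.11  1.94  0.08  0.7   2.62]
1 0.061 [-0.08  0.54 -0.16  1.88  0.12  0.73  2.49]
-1 -0.053 [-0.43  0.51  0.52  2.02 -0.39  0.71 -0.01]
-1 0.0 [-0.51  0.54  0.51  1.98 -0.39  0.73 -0.1 ]
-1 0.061 [-0.59  0.57  0.5   1.91 -0.39  0.76 -0.21]
```

```bash
python3 - <<'E'
from h import *
env.goto(W(-.05,0,.19),R(-1,A))
o=env.observe();im=env.capture('wrist');cv2.imwrite('pics/w1.png',im)
T=np.eye(4);T[:3,:3]=o['tcp_rot'];T[:3,3]=o['ee_pos'];np.save('w1.npy',T);print(o['t'],o['ee_pos'])
g=(255*(im/255.)**.6).astype(np.uint8)
cal=env.get_calibration('wrist')
m=lambda cx:[(cx+sx*.031,sy*.022,.036) for sx in(-1,1) for sy in(-1,1)]
c=[(-.053+sx*.038,sy*.02,.044) for sx in(-1,1) for sy in(-1,1)]
uv=proj(case2w(m(.061)+c,X,Y,A),cal,T@cal['T_tool_cam'])
print(uv.round(1))
g=cv2.resize(g,None,fx=800/560,fy=600/420,interpolation=cv2.INTER_CUBIC)
for u,v in (uv+.5)*800/560-.5: cv2.drawMarker(g,(round(u),round(v)),(0,0,255),0,8)
cv2.imwrite('pics/w1g.png',g)
E
```

```text
2.4417 [ 0.53426719 -0.02017958  0.18986515]
[[303.6 106.3]
 [254.8 106.2]
 [305.1  31.6]
 [254.   31.4]
 [299.4 236.4]
 [258.  236.3]
 [300.9 157.4]
 [257.1 157.3]]
```

View pics/w1g.png

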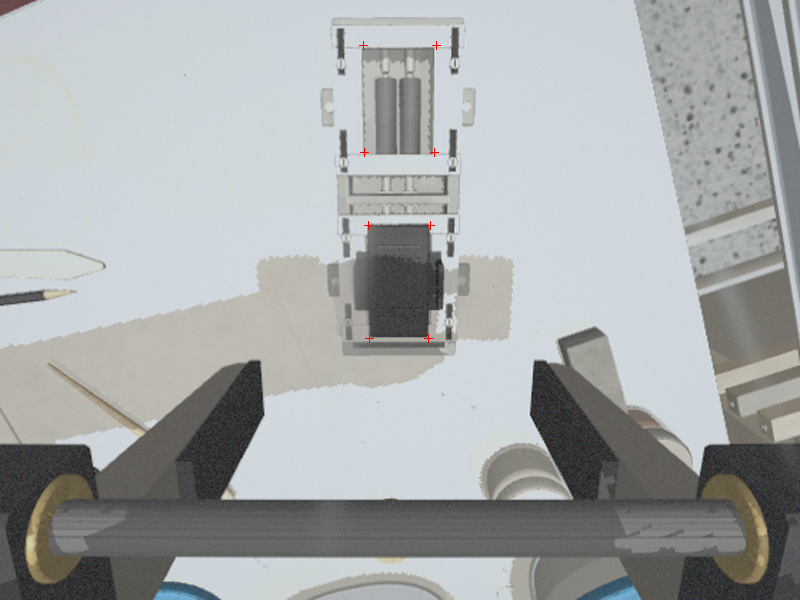

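The wrist view confirms the fit. The cover plate (368–430, 225–337) matches the predicted marks to about 1 px. The mouth (362–434, 48–154) is about 1 mm less than predicted, so the offset is about +7 mm. I'll grasp the cover now.

```bash
python3 - <<'E'
from h import *
def s(l):
    o=env.observe();print(l,round(o['t'],2),o['ee_pos'].round(4),'F',np.round(o['ft_force'],1),'op',round(o['opening']*92,1),'g',np.round(o['grasp_force'],1));return o
env.servo_line(W(-.053,0,.06),rate=.12)
print(env.servo_line(W(-.053,0,.0405),rate=.04,force_limit=5));s('down')
env.set_gripper(.4,effort=25);env.wait(.3);s('closed')
E
```

```text
False
down 4.36 [ 0.533  -0.0245  0.0403] F [ 0.1 -0.8  0.3] op 92.0 g 0.0
closed 5.58 [ 0.5331 -0.0244  0.0405] F [-0.2  0.8  0. ] op 36.4 g 0.0
```

```bash
python3 - <<'E'
from h import *
im=env.capture('wrist');o=env.observe();print(o['grasp_force'],o['opening'],o['tcp_rot'].round(3))
a=cv2.resize(im[150:420,130:430],(400,360));b=cv2.resize(env.capture('side')[190:280,220:320],(400,360),interpolation=cv2.INTER_CUBIC)
g=(255*(np.hstack([a,b])/255.)**.55).astype(np.uint8)
cv2.imwrite('pics/g1.png',g)
E
```

```text
0.0 0.3992570050913196 [[ 0.338  0.941 -0.   ]
 [ 0.941 -0.338  0.   ]
 [-0.    -0.    -1.   ]]
```

View pics/g1.png

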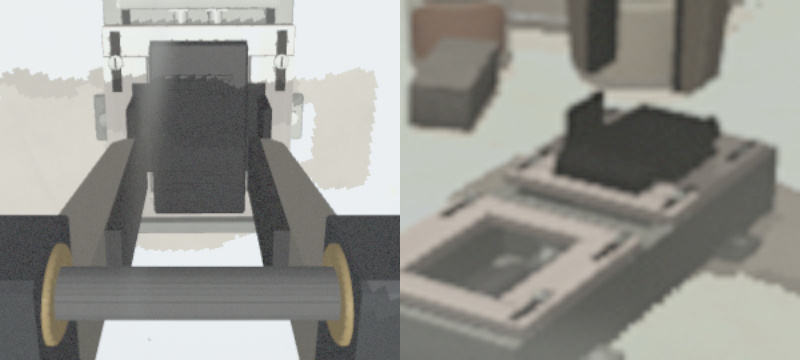

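```bash
python3 - <<'E'
from h import *
o=env.observe();cal=env.get_calibration('side');w=env.get_calibration('wrist')
T=np.eye(4);T[:3,:3]=o['tcp_rot'];T[:3,3]=o['ee_pos']
for z in(.0405,.06,.08,.1):
    P=case2w([(-.053,-.0184,z),(-.053,.0184,z)],X,Y,A)
    print(z,proj(P,cal).round(1).tolist(),proj(P,w,T@w['T_tool_cam']).round(1).tolist())
print('ears wrist',proj(case2w([(-.053+a,b,z) for a in(-.015,.015) for b in(-.0285,.0285) for z in(.037,.056)],X,Y,A),w,T@w['T_tool_cam']).round(0).tolist())
im=(255*(env.capture('side')/255.)**.55).astype(np.uint8)
cv2.imwrite('pics/g2.png',cv2.resize(im[130:290,180:390],(788,600),interpolation=cv2.INTER_CUBIC))
E
```

```text
0.0405 [[269.6, 223.5], [288.6, 228.2]] [[311.8, 247.7], [246.7, 247.6]]
0.06 [[269.9, 212.9], [289.0, 217.4]] [[315.2, 260.9], [243.7, 260.8]]
0.08 [[270.2, 201.8], [289.5, 206.1]] [[319.3, 277.3], [240.0, 277.3]]
0.1 [[270.5, 190.5], [290.0, 194.6]] [[324.4, 297.8], [235.4, 297.8]]
ears wrist [[328.0, 270.0], [333.0, 284.0], [230.0, 270.0], [226.0, 284.0], [330.0, 220.0], [335.0, 231.0], [229.0, 220.0], [224.0, 231.0]]
```

View pics/g2.png

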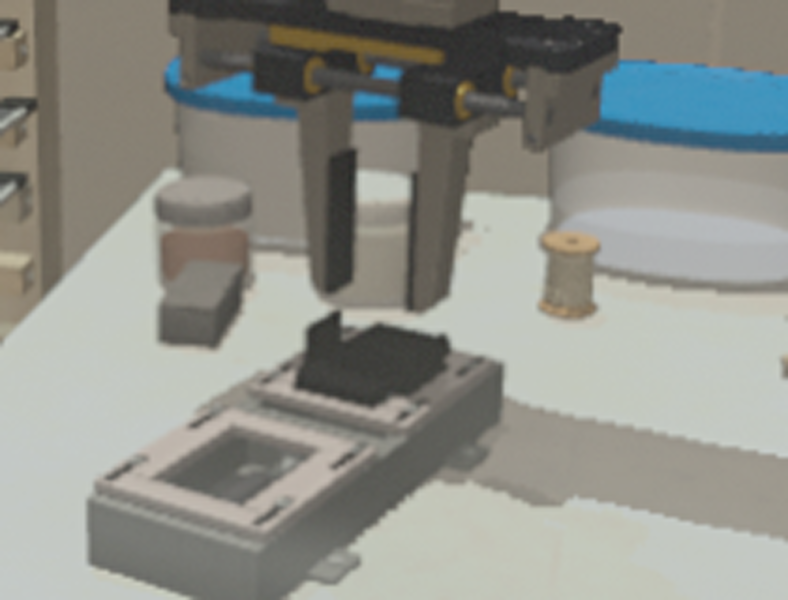

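The side view shows the fingertips at about z = 65 mm, roughly 27 mm above the stated TCP, so they closed above the ears (tips at rows 208–211, ear top at row 213). The wrist view agrees. I'll find the true tip height by lightly touching the frame with the fingers either side of the ears, then back off and squeeze.

```bash
cat >>h.py <<'E'
def s(l):
    o=env.observe();print(l,round(o['t'],2),o['ee_pos'].round(4),'F',np.round(o['ft_force'],1),'op',round(o['opening']*92,1),'g',np.round(o['grasp_force'],1),flush=True);return o
E
python3 - <<'E'
from h import *
env.set_gripper(.73,effort=25)
env.servo_line(W(-.053,0,.022),rate=.06,force_limit=5);s('a')
print(env.servo_line(W(-.053,0,.0),rate=.015,force_limit=4));o=s('touch')
E
```

```text
a 6.79 [ 0.5326 -0.0245  0.0214] F [ 0.5 -0.1  0.1] op 67.3 g 0.0
True
touch 7.83 [ 0.533  -0.0244  0.0052] F [-1.9 -1.5  4.6] op 67.4 g 2.7
```

```bash
python3 - <<'E'
from h import *
env.servo_line(W(-.053,0,.0085),rate=.03);s('up')
env.set_gripper(.55,effort=20);s('c1')
env.set_gripper(.4,effort=25);env.wait(.2);s('c2')
im=(255*(env.capture('side')/255.)**.55).astype(np.uint8)
cv2.imwrite('pics/g3.png',cv2.resize(im[170:270,230:330],(600,600),interpolation=cv2.INTER_CUBIC))
E
```

```text
up 8.11 [ 0.5332 -0.0243  0.0086] F [-0.2  0.1 -0.6] op 67.2 g 0.0
c1 8.54 [ 0.5329 -0.0244  0.0084] F [ 1.3  0.3 -0. ] op 50.7 g 11.0
c2 8.97 [ 0.533  -0.0244  0.0085] F [-0.4  1.3  1. ] op 46.6 g 25.0
```

View pics/g3.png

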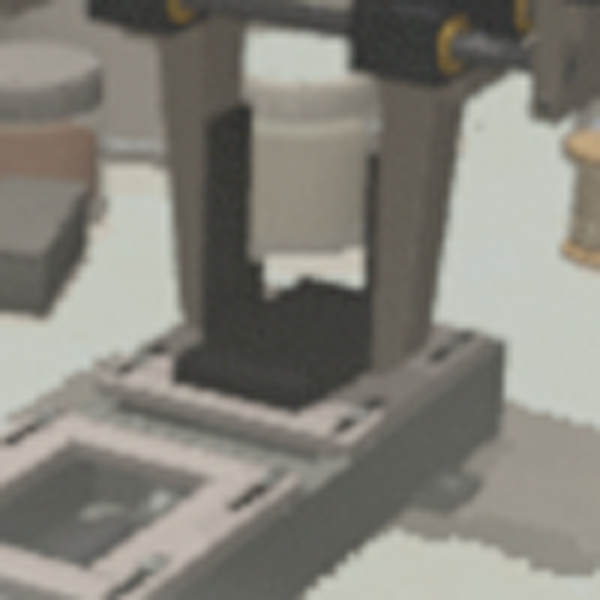

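The grip holds at 46.6 mm with both tabs at their stops. The view shows the pads flat on both ears and the tips just above the frame (about row 340–370 in the crop). Lifting next.

```bash
python3 - <<'E'
from h import *
print(env.servo_line(W(-.053,0,.0205),rate=.03,force_limit=12));s('l1')
print(env.servo_line(W(-.053,0,.048),rate=.06,force_limit=12));env.wait(.3);s('l2')
env.servo_line(W(.060,0,.048),rate=.12);env.wait(.2);o=s('over')
T=np.eye(4);T[:3,:3]=o['tcp_rot'];T[:3,3]=o['ee_pos']
w=env.get_calibration('wrist');im=env.capture('wrist')
m=[(.06+a*.031,b*.022,.036) for a in(-1,1) for b in(-1,1)]
print('mouth',proj(case2w(m,X,Y,A),w,T@w['T_tool_cam']).round(1).tolist())
zc=.036+.0395+.008
c=[(.06+a*.038,b*.02,zc) for a in(-1,1) for b in(-1,1)]
print('plate',proj(case2w(c,X,Y,A),w,T@w['T_tool_cam']).round(1).tolist())
g=(255*(im/255.)**.55).astype(np.uint8)[90:330,118:438]
cv2.imwrite('pics/g4.png',cv2.resize(g,(800,600),interpolation=cv2.INTER_CUBIC))
E
```

```text
False
l1 9.57 [ 0.5332 -0.0243  0.0207] F [ 0.  -0.3 -1.3] op 46.6 g 25.0
False
l2 10.47 [ 0.5328 -0.0244  0.0477] F [-0.4  0.5 -1.5] op 46.6 g 25.0
over 11.77 [0.5712 0.0811 0.0481] F [ 0.1  0.4 -0.7] op 46.5 g 25.0
mouth [[314.5, 286.8], [243.2, 286.8], [317.2, 188.0], [240.5, 188.0]]
plate [[318.9, 342.0], [239.2, 342.0], [323.8, 193.6], [234.4, 193.6]]
```

View pics/g4.png

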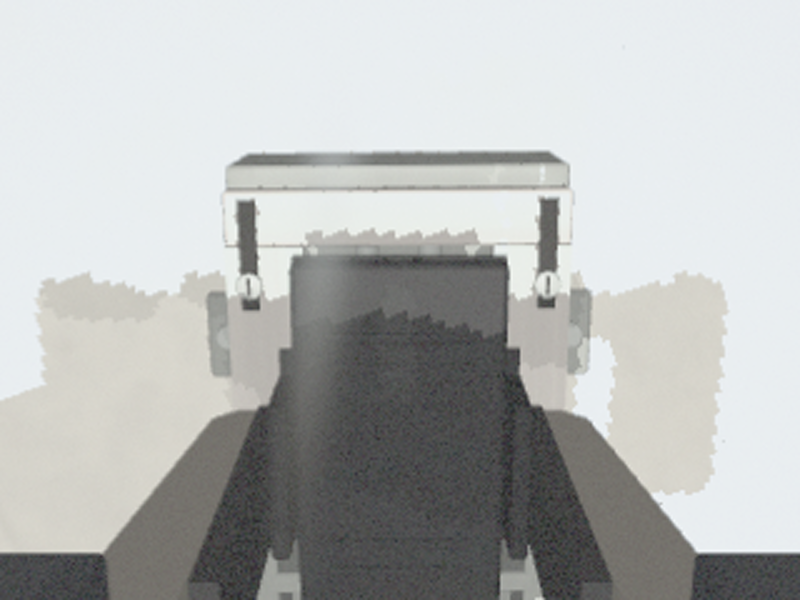

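The cover is held straight. The mouth's far edge (crop row 245, px 188) falls where predicted, and the cover sits about 0.5 mm forward. I'll descend with a low force limit and probe if it's missed.

```bash
python3 - <<'E'
from h import *
x=.0595
env.servo_line(W(x,0,.026),rate=.06,force_limit=6);env.wait(.2);s('near')
for dx in(0,.0015,-.0015,.003,-.003,.0045,-.0045):
    hit=env.servo_line(W(x+dx,0,.0080),rate=.02,force_limit=5);o=s(f'dx {dx} hit {hit}')
    if o['ee_pos'][2]<.0105: print('IN');break
    env.servo_line(W(x+dx,0,.024),rate=.04)
E
```

```text
near 12.53 [0.5714 0.0815 0.0263] F [-0.6 -0.  -1. ] op 46.7 g 25.0
dx 0 hit True 13.38 [0.5708 0.0814 0.0084] F [-0.9  0.   4.8] op 46.6 g 25.0
IN
```

It went in on the first try and seated at TCP z 8.4 mm (home was 8.5 mm). Now I'll release and check.

```bash
python3 - <<'E'
from h import *
env.set_gripper(.6);s('r1');env.set_gripper(.75);env.wait(.2);s('r2')
env.servo_line(W(.0595,0,.04),rate=.08,force_limit=8);env.servo_line(W(.0,0,.13),rate=.15);o=s('up')
T=np.eye(4);T[:3,:3]=o['tcp_rot'];T[:3,3]=o['ee_pos'];w=env.get_calibration('wrist')
a=(255*(env.capture('wrist')/255.)**.55).astype(np.uint8)[0:200,178:378]
b=(255*(env.capture('side')/255.)**.55).astype(np.uint8)[210:300,200:290]
P=[(.0600+i*.038,j*.02,.044) for i in(-1,1) for j in(-1,1)]+[(.06+i*.015,j*.0285,.056) for i in(-1,1) for j in(-1,1)]
uv=proj(case2w(P,X,Y,A),w,T@w['T_tool_cam'])-[178,0]
a=cv2.resize(a,(400,400),interpolation=cv2.INTER_CUBIC);b=cv2.resize(b,(400,400),interpolation=cv2.INTER_CUBIC)
for u,v in uv*2+.5: cv2.drawMarker(a,(round(u),round(v)),(0,0,255),0,6)
uv=proj(case2w(P,X,Y,A),env.get_calibration('side'))-[200,210]
for u,v in (uv+.5)*400/90: cv2.drawMarker(b,(round(u),round(v)),(0,0,255),0,6)
cv2.imwrite('pics/end.png',np.hstack([a,b]))
E
```

```text
r1 13.71 [0.5709 0.0814 0.0083] F [0.9 0.9 5.8] op 55.1 g 6.9
r2 14.31 [0.5699 0.0813 0.0075] F [ 0.2 -0.2 -0.7] op 68.9 g 0.0
up 15.73 [0.5505 0.0262 0.1293] F [-0.2 -0.1  0.2] op 69.1 g 0.0
```

View pics/end.png

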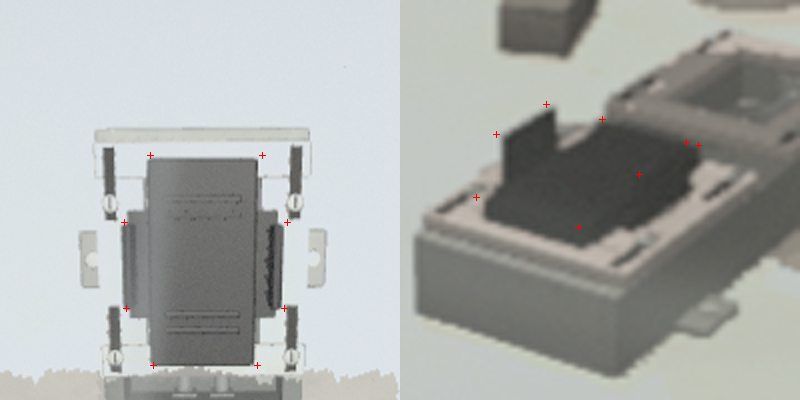

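The cover sits centred between the frame's slots. In the wrist crop the plate spans 148–258, the ears 123–282, and the slots are symmetric about 202. The side view has the same offset from prediction as the cover had when home at the start. Ear spread to plate ratio is 1.44, which means the tabs are sprung out. Handing in.

```bash
python3 - <<'E'
from workcell import env
env.wait(.3);print(env.finish_job())
E
```

```text
the job is handed in; nothing more can be done
None
```

I moved the cover to the loaded bay and handed the job in at about 16 s. It went in on the first try at under 6 N and seated at its original height. The last pictures show it centred with both tabs sprung out; the judge returned no verdict.

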